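# Put the piled tackle away in its tray

## Robot

A 7-joint arm with a two-finger parallel gripper is mounted at the origin on the work surface. World frame = base frame: x ahead of the robot, y to its left, z up, the work surface at z = 0. Lengths are in m, angles in rad, forces in N, time in s.
With the tool pointing down it reaches from about 0.4 to 0.85 m from the base axis. Payload 10.4 kg.
Tool frame: the origin (TCP) lies at the very end of the fingers, on their centre line; the grasp point (between the pads) lies 19 mm behind it; z points along the fingers, y is the line along which they close (so a half turn about z gives the same grasp; the last joint's range is limited). The gripper opens to 85 mm and grips with 20 to 120 N. Pads are 22 mm wide; open, the fingers measure 114 mm over their backs; the gripper's body (76 mm by 85 mm) begins 54 mm behind the grasp point. The pads swing forward as they close: fully open they stand 13 mm farther back than shut.
Start: joints at [-1.29, 0.332, -0.065, 1.46, 0.022, 1.35, -0.088], TCP at [0.187, 0.596, 0.231] pointing down, gripper open.
Joint ranges: [-2.6, 2.6], [-0.5, 2.12], [-1.47, 1.34], [0.16, 2.42], [-1.27, 4.41], [0.06, 2.06], [-2.6, 2.6]. Speed limits (rad/s): [2.22, 2.22, 2.79, 2.79, 3.14, 3.14, 3.14].

## Interface

Orientations are given as a unit quaternion [x, y, z, w].
In Python, from workcell import manip, vision, order gives the robot as it stands. The module is installed in compiled form; this text tells all that it offers.
- The arm moves only by the tool move_arm, never from a script. Its argument "motion" is a list of rows, each a list of 3 entries, a list of its own where there are three numbers: the shift along the tool's x, y, z scaled (see below), then the turn, a rotation vector about the tool's x, y, z scaled (see below), then the opening, from -1 (shut) to 1 (fully open). In form: [[[dx, dy, dz], [wx, wy, wz], hand], ...]. A call has 1 to 12 rows; each row shifts and turns the commanded pose from where the row before left it, along the tool's axes as they then stand; what a row does not reach is not made up. The controller multiplies each number of a shift by 0.75 m and each number of a turn by pi/4 rad. A row lasts 1/10 s, in which the tool goes at most 50 mm and 8.59 degrees, less where a joint would pass 70% of its speed; a pose out of reach is approached as far as the arm can. A call with a number of a shift or a turn outside -1 to 1 is refused whole. A call with a gripper value outside its range is refused whole. The fingers move at their own pace and stop on an object; "newtons" is the grip in N (left out, the last holds). Time passes only in rows, so rows that do not move let the fingers close. It gives the time, the measured TCP pose, the force, the opening and the grip force at its end, in the units of the state.
- manip.get_obs(): the state, without advancing time (a new reading comes with each control period).
- vision.camera(name): name is "side" or "top" or "wrist"; returns a dict with "pixels" (400x640x3 uint8, red, green, blue), "fx", "fy", "cx", "cy" (pixels), "R" (3x3) and "t" (3): a world point X has camera coordinates R X + t. Camera axes: x right, y down, z forward; pixel columns grow to the right and rows downward; lengths in m; the calibration is good to about 2 mm. The wrist camera is an equidistant fisheye: a pixel r from the principal point sees the ray r / f radians off the axis. A picture is of the moment at which its call begins. There is no depth.
- order.hand_in(): hands the job in; it is judged then, once.
The state is a dict: "clock": time; "joint_pos": joint angles; "joint_velocities": joint speeds; "tau": joint torques, N m; "position": TCP position; "ee_rot": TCP orientation; "ft_force": force on the tool from outside, world axes, zero at the start; "torque": the same for the moment, N m; "grip_width": opening from 0.0 (shut) to 1.0 (fully open); "grasp_force": force on a finger pad.
Only numpy, scipy, OpenCV 4.12 (cv2) and the standard library are available. Lean on these libraries where they do the work, as an engineer would, in place of code of your own. Each camera call takes 0.05 s, during which the arm holds its last target. There are 200 camera calls.

## Task

Take the pile of tackle apart from the top down, one thing at a time and without shifting what is still piled, and put each thing away in the tray insert whose cut-out was made for it: cork float, small spool and large spool each in the round cut-out of its size, the hook tin in the oblong one. Set each down right way up on the cut-out's floor, do not drop it, and let it go; leave the reel and the strip of lures where they lie.

Things in the scene. Friction and masses are not known exactly. Their poses are not given: they have to be found in the camera images.
- cork_float: Cork float: a cork cylinder standing on end, 26 mm across (22 mm at its ends) and 40 mm tall, with a small brass bush in the top. Top of the pile, standing on the small spool. Origin: centre of its underside; z up. 10 to 21 g.
- small_spool: Small spare spool of a spinning reel, full of pale line, with aluminium skirt and lip: a disc 42 mm across and 28 mm tall, lying skirt down on the large spool. Its top is flat. Origin: centre of its underside; z up. 40 to 85 g.
- large_spool: Large spare spool, the same build: 58 mm across and 34 mm tall, lying skirt down on the hook tin. Origin: centre of its underside; z up. 80 to 170 g.
- hook_tin: Hook tin: a closed flat aluminium box with a lid seam, 96 x 64 mm and 30 mm tall, lying on the plank at the bottom of the pile. Origin: centre of its underside; x axis along its 96 mm length, y along its 64 mm width, z up. It may go in either way round. 110 to 225 g.
- insert_float: Plywood insert 128 x 89.5 mm, 20 mm high, one cut-out in its middle: round, 40 mm across, for the cork float, 10 mm deep, dark felt floor. Origin: centre of its underside, 2 mm above the plank; cut-out floor 10 mm above the origin. x along its 128 mm side, y along the row, z up. Fixed. The inserts lie 90.5 mm apart, in changing order, in a fixed aluminium tray; its wall is 24 mm high.
- insert_small: Plywood insert 128 x 89.5 mm, 20 mm high, one cut-out in its middle: round, 56 mm across, for the small spool, 10 mm deep, dark felt floor. Origin: centre of its underside, 2 mm above the plank; cut-out floor 10 mm above the origin. x along its 128 mm side, y along the row, z up. Fixed. The inserts lie 90.5 mm apart, in changing order, in a fixed aluminium tray; its wall is 24 mm high.
- insert_large: Plywood insert 128 x 89.5 mm, 20 mm high, one cut-out in its middle: round, 72 mm across, for the large spool, 10 mm deep, dark felt floor. Origin: centre of its underside, 2 mm above the plank; cut-out floor 10 mm above the origin. x along its 128 mm side, y along the row, z up. Fixed. The inserts lie 90.5 mm apart, in changing order, in a fixed aluminium tray; its wall is 24 mm high.
- insert_tin: Plywood insert 128 x 89.5 mm, 20 mm high, one cut-out in its middle: oblong, 110 (x) by 78 mm (y), for the hook tin, 10 mm deep, dark felt floor. Origin: centre of its underside, 2 mm above the plank; cut-out floor 10 mm above the origin. x along its 128 mm side, y along the row, z up. Fixed. The inserts lie 90.5 mm apart, in changing order, in a fixed aluminium tray; its wall is 24 mm high.
- reel: Bystander: silver spinning reel lying loose on its side, handle up, about 110 x 105 mm and 95 mm tall, beside the pile on its far side. Origin: on the plank, under the middle of it.
- lure_strip: Bystander: loose wooden strip 36 x 230 mm with a cork top, 18 mm tall, with three soft fish-shaped lures pinned across it (each about 80 mm long, up to 45 mm above the plank), beyond the tray. Origin: centre of its underside; y axis along the strip.
Things that resemble listed ones, but are neither listed nor needed, are in the scene too. Leave any green look-alike of the insert_large alone.

How it is judged:
By the outcome, as a careful person would: the job done as asked, in the order asked, and still so for the second after the job is handed in, with the robot touching nothing.
It also fails if it takes over 118 s, if anything falls off the work surface, if the arm or the gripper's body presses on something with over 40 N, if the wrist force passes 120 N, or if a joint passes its speed limit or range.

## Working session

There is one attempt and no reset: what is moved stays moved. The work goes in short steps, Python scripts to look and compute and a tool call to move; the robot and the scene stay as the last step left them, time stands still between calls to the robot, and variables do not carry over. Pictures are saved under pics/ and viewed, at most 14 in all, crops included, and the job is handed in when it is done.

Besides the shell and the picture viewer there is one more tool, called after "Request:" as name(argument=value, ...), one argument or row to a line, values as JSON. move_arm: Moves the arm, as the interface text tells. Its arguments: {"type":"object","properties":{"motion":{"type":"array"},"newtons":{"type":"number"}},"required":["motion"]}

```bash
mkdir -p pics; python3 - <<'E'
from workcell import manip, vision
import cv2,numpy as np,pickle
print(manip.get_obs())
d={}
for n in ("side","top"):
    c=vision.camera(n);d[n]=c
    cv2.imwrite(f"pics/{n}0.png",c["pixels"][:,:,::-1])
    print(n,{k:np.round(v,4).tolist() if k in"Rt" else v for k,v in c.items() if k!="pixels"})
pickle.dump(d,open("d0.pkl","wb"))
E
```

```text
{'clock': 0.0, 'joint_pos': array([-1.28957169,  0.33288161, -0.06470464,  1.46096578,  0.02157387,
        1.34989371, -0.08850306]), 'joint_velocities': array([ 0.00139467,  0.00108457,  0.00028268, -0.0002422 ,  0.00102108,
        0.00024103, -0.00027569]), 'tau': array([-1.57553668e-04, -6.25459170e+01,  4.88416920e-02, -3.91602981e+01,
        1.62283442e-02,  1.01063296e-02,  2.80308385e-06]), 'position': array([0.18686167, 0.59600786, 0.23049818]), 'ee_rot': array([ 1.51320218e-01,  9.88484528e-01, -7.21544066e-04, -8.96730713e-05]), 'ft_force': array([-0.68314379,  0.36953594,  0.28606043]), 'torque': array([-0.01930974, -0.00368438,  0.02679492]), 'grasp_force': 0.0, 'grip_width': 1.0015856607422122}
side {'fx': 377.41323200179085, 'fy': 377.41323200179085, 'cx': 315.4371636450214, 'cy': 199.8728889933634, 'R': [[0.9765, -0.215, -0.0142], [-0.112, -0.4505, -0.8857], [0.1841, 0.8665, -0.464]], 't': [-0.5636, 0.1216, 0.9795]}
top {'fx': 410.8033901251427, 'fy': 410.8033901251427, 'cx': 318.65301416857864, 'cy': 194.1912167098914, 'R': [[-0.0165, -0.9998, -0.0069], [-0.998, 0.0168, -0.0603], [0.0604, 0.0059, -0.9982]], 't': [-0.0485, 0.5974, 1.0871]}
```

View pics/top0.png

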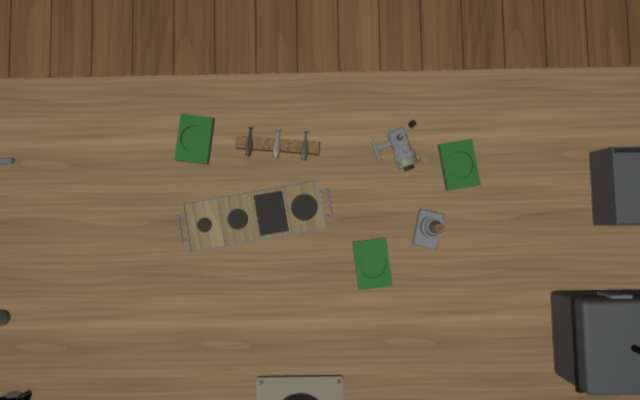

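View pics/side0.png

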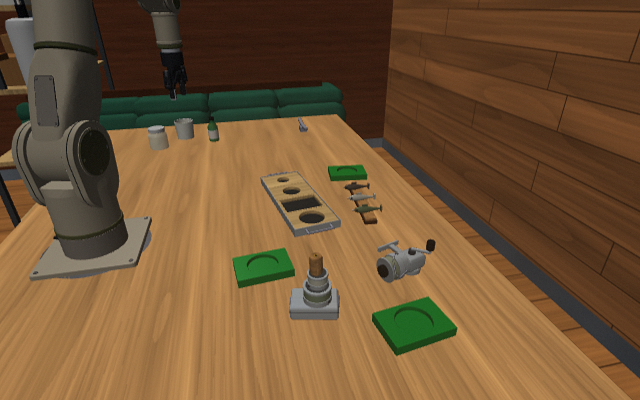

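Top view: the pile is at about (430,228). The tray runs from (185,225) to (328,205), with cut-outs left to right: float (204,225), small (237,219), tin (271,213), large (304,207). The green look-alikes are at (194,139), (459,164) and (373,264), the reel at (402,150) and the lures at (278,145).

```bash
python3 - <<'E'
import cv2,pickle
d=pickle.load(open("d0.pkl","rb"))
t=d["top"]["pixels"][:,:,::-1];s=d["side"]["pixels"][:,:,::-1]
a=cv2.resize(t[200:260,400:460],(480,480),interpolation=cv2.INTER_CUBIC)
b=cv2.resize(s[245:325,280:345],(390,480),interpolation=cv2.INTER_CUBIC)[:,:320]
cv2.imwrite("pics/pile.png",cv2.hconcat([a,b]))
cv2.imwrite("pics/tray.png",cv2.resize(t[175:257,175:335],(800,410),interpolation=cv2.INTER_CUBIC))
E
```

```text
(no output)
```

View pics/pile.png

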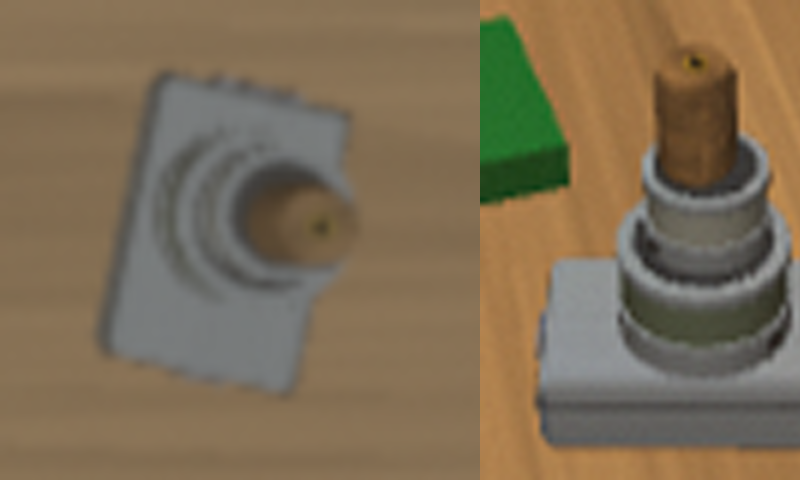

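View pics/tray.png

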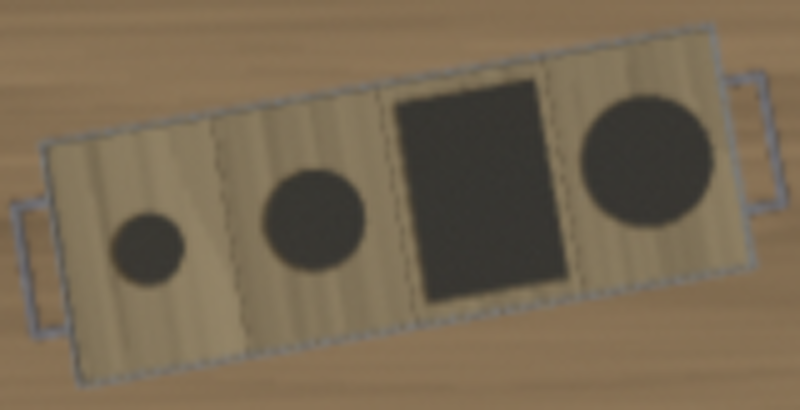

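The crop confirms the pile: cork float with its brass bush at top-image pixel (440,228), above the two spools and the tin. Only the dark, plywood-framed cut-outs in the tray are targets; I'm ruling out the green plates at (194,139), (459,164) and (373,264).

```bash
cat > h.py <<'E'
import numpy as np, pickle
from scipy.optimize import least_squares
from scipy.spatial.transform import Rotation as Ro
def proj(c,X):
    p=np.atleast_2d(X)@c["R"].T+c["t"]
    return np.c_[c["fx"]*p[:,0]/p[:,2]+c["cx"],c["fy"]*p[:,1]/p[:,2]+c["cy"]]
def ray(c,uv,z):
    R,t=np.array(c["R"]),np.array(c["t"])
    o=-R.T@t; d=R.T@np.array([(uv[0]-c["cx"])/c["fx"],(uv[1]-c["cy"])/c["fy"],1])
    return o+d*(z-o[2])/d[2]
def go(xy,z,yaw,pose=None):
    """units (shift, turn) in tool axes, total, from measured pose to target; yaw = world angle of tool y (mod pi)"""
    from workcell import manip
    o=manip.get_obs(); R=Ro.from_quat(o["ee_rot"])
    y0=R.apply([0,1,0]); a=np.arctan2(y0[1],y0[0])
    d=(yaw-a+np.pi/2)%np.pi-np.pi/2
    s=R.inv().apply(np.r_[xy,z]-o["position"])/.75
    # tool z is down: world yaw +d = -d about tool z; also level tilt
    tilt=R.inv().apply(np.cross(R.apply([0,0,1]),[0,0,-1]))/(np.pi/4)
    print("t",round(o["clock"],2),"pos",np.round(o["position"],4),"yaw",round(a,3),"F",np.round(o["ft_force"],1),"grip",round(o["grip_width"],3),round(o["grasp_force"],1),"q7",round(o["joint_pos"][6],2))
    print("shift units",np.round(s,4),"turn units z",round(-d/(np.pi/4),4),"tilt",np.round(tilt,4))
E
python3 - <<'E'
from h import *
d=pickle.load(open("d0.pkl","rb"));T,S=d["top"],d["side"]
cv=lambda p,k,o:((np.array(p)+.5)/k-.5+np.array(o))
# tray
cs=[cv(p,5,(175,175)) for p in [(148,250),(314,220),(482,191),(647,161)]]
P=np.array([ray(T,c,.015) for c in cs]);print(P)
f=least_squares(lambda q:(np.c_[q[0]+np.cos(q[2])*np.arange(4)*.0905,q[1]+np.sin(q[2])*np.arange(4)*.0905]-P[:,:2]).ravel(),[P[0,0],P[0,1],-1.5])
print("tray",f.x,"rms",np.sqrt(np.mean(f.fun**2)))
q=f.x
for i,n in enumerate(["float","small","tin","large"]): print(n,q[0]+np.cos(q[2])*i*.0905,q[1]+np.sin(q[2])*i*.0905)
# tin
C=np.array([ray(T,cv(p,8,(400,200)),.03)[:2] for p in [(163,73),(352,112),(296,393),(102,350)]]);print("tin",C.mean(0))
for i in range(4):
    v=C[(i+1)%4]-C[i];print(np.linalg.norm(v),np.arctan2(v[1],v[0]))
print("float top",ray(T,cv((321,227),8,(400,200)),.132),"side",ray(S,cv((215,64),6,(280,245)),.132))
for n,c in(("T",T),("S",S)): print(n, proj(c,[[*C.mean(0),z] for z in(.03,.064,.092,.132)]).round(1).tolist())
Rm=Ro.from_quat([.1513,.98848,-.00072,-.00009]).as_matrix();print(Rm.round(3))
E
```

```text
[[ 0.51991882  0.25075526  0.015     ]
 [ 0.5345584   0.1612643   0.015     ]
 [ 0.54865166  0.07064387  0.015     ]
 [ 0.56331823 -0.01842001  0.015     ]]
tray [ 0.520079   0.2500922 -1.4115027] rms 0.00044107097577014356
float 0.5200790015097664 0.250092202132133
small 0.5344341857966375 0.1607379706481682
tin 0.5487893700835086 0.07138373916420337
large 0.5631445543703797 -0.017970492319761444
tin [ 0.50002849 -0.34612641]
0.0635638716729198 -1.7917988577807462
0.09457360658079346 2.9110817225022516
0.06511204417338873 1.3367695356346905
0.09375312502268943 -0.24705133064326748
float top [ 0.50373818 -0.34758709  0.132     ] side [ 0.5028257 -0.3462149  0.132    ]
T [[428.1, 228.5], [431.5, 228.8], [434.5, 229.1], [439.1, 229.5]]
S [[314.8, 297.0], [314.5, 283.7], [314.3, 272.4], [314.0, 255.4]]
[[-0.954  0.299 -0.   ]
 [ 0.299  0.954 -0.001]
 [-0.    -0.001 -1.   ]]
```

Request:
move_arm(
  motion=[
    [[-0.0464,-0.0316,0],[0,0,0],1],
    [[-0.0464,-0.0316,0],[0,0,0],1],
    [[-0.0464,-0.0316,0],[0,0,0],1],
    [[-0.0464,-0.0316,0],[0,0,0],1],
    [[-0.0464,-0.0316,0],[0,0,0],1],
    [[-0.0464,-0.0316,0],[0,0,0],1],
    [[-0.0464,-0.0316,0],[0,0,0],1],
    [[-0.0464,-0.0316,0],[0,0,0],1],
    [[-0.0464,-0.0316,0],[0,0,0],1],
    [[-0.0464,-0.0316,0],[0,0,0],1],
    [[-0.0464,-0.0316,0],[0,0,0],1],
    [[-0.0464,-0.0316,0],[0,0,0],1],
  ],
  newtons=25,
)

```text
clock: 1.3
position: [0.501, 0.1985, 0.2312]
ee_rot: [0.151, 0.988, 0.0, -0.0]
ft_force: [0.9, 0.1, 0.2]
grip_width: 0.998
grasp_force: 0.0
```

```bash
python3 -c "
from h import *
go([.503,-.347],.25,.159)"
```

```text
t 1.3 pos [0.501  0.1985 0.2312] yaw 1.267 F [0.9 0.1 0.2] grip 0.998 0.0 q7 0.84
shift units [-0.22   -0.6933 -0.0252] turn units z 1.4109 tilt [-0.     -0.0003 -0.    ]
```

Request:
move_arm(
  motion=[
    [[-0.0183,-0.0578,-0.0021],[0,0,0],1],
    [[-0.0183,-0.0578,-0.0021],[0,0,0],1],
    [[-0.0183,-0.0578,-0.0021],[0,0,0],1],
    [[-0.0183,-0.0578,-0.0021],[0,0,0],1],
    [[-0.0183,-0.0578,-0.0021],[0,0,0],1],
    [[-0.0183,-0.0578,-0.0021],[0,0,0],1],
    [[-0.0183,-0.0578,-0.0021],[0,0,0],1],
    [[-0.0183,-0.0578,-0.0021],[0,0,0],1],
    [[-0.0183,-0.0578,-0.0021],[0,0,0],1],
    [[-0.0183,-0.0578,-0.0021],[0,0,0],1],
    [[-0.0183,-0.0578,-0.0021],[0,0,0],1],
    [[-0.0183,-0.0578,-0.0021],[0,0,0],1],
  ],
)

```text
clock: 2.5
position: [0.5017, -0.347, 0.25]
ee_rot: [0.151, 0.989, 0.0, -0.0]
ft_force: [0.8, -0.1, -0.0]
grip_width: 0.998
grasp_force: 0.0
```

Request:
move_arm(
  motion=[
    [[0,0,0],[0,0,0.1764],1],
    [[0,0,0],[0,0,0.1764],1],
    [[0,0,0],[0,0,0.1764],1],
    [[0,0,0],[0,0,0.1764],1],
    [[0,0,0],[0,0,0.1764],1],
    [[0,0,0],[0,0,0.1764],1],
    [[0,0,0],[0,0,0.1764],1],
    [[0,0,0],[0,0,0.1764],1],
    [[0,0,0],[0,0,0],1],
  ],
)

```text
clock: 3.4
position: [0.5019, -0.3453, 0.2497]
ee_rot: [0.65, 0.76, -0.0, -0.0]
ft_force: [0.3, 0.3, -0.2]
grip_width: 1.0
grasp_force: 0.0
```

```bash
python3 - <<'E'
from h import *
import cv2
from workcell import vision
go([.503,-.347],.106,.159)
c=vision.camera("wrist");print({k:np.round(v,3).tolist() for k,v in c.items() if k!="pixels"})
cv2.imwrite("pics/w1.png",c["pixels"][:,:,::-1])
pickle.dump(c,open("w1.pkl","wb"))
E
```

```text
t 3.4 pos [ 0.5019 -0.3453  0.2497] yaw 0.157 F [ 0.3  0.3 -0.2] grip 1.0 0.0 q7 0.93
shift units [-0.0026  0.0013  0.1916] turn units z -0.003 tilt [-0.001  -0.0005 -0.    ]
{'fx': 309.707, 'fy': 309.707, 'cx': 323.213, 'cy': 201.893, 'R': [[0.988, 0.156, -0.001], [0.148, -0.933, 0.327], [0.05, -0.324, -0.945]], 't': [-0.442, -0.443, 0.262]}
```

View pics/w1.png

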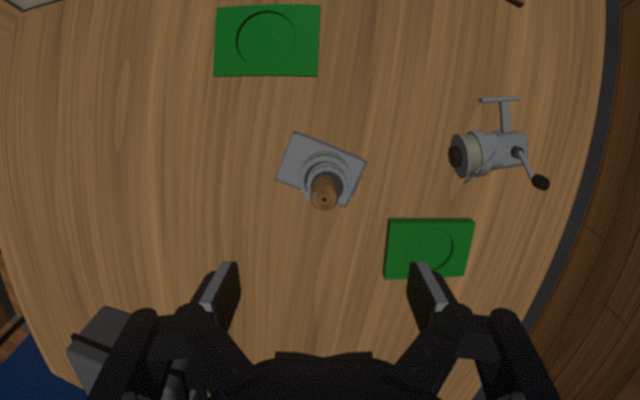

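```bash
cat >> h.py <<'E'
def wray(c,uv,z):
    R,t=np.array(c["R"]),np.array(c["t"]);o=-R.T@t
    x=np.array([(uv[0]-c["cx"])/c["fx"],(uv[1]-c["cy"])/c["fy"]]);r=np.linalg.norm(x)
    d=R.T@np.r_[x/r*np.sin(r),np.cos(r)]
    return o+d*(z-o[2])/d[2]
E
python3 -c "
from h import *
c=pickle.load(open('w1.pkl','rb'))
print(wray(c,(324,200),.132))
print([wray(c,p,.03).round(4).tolist() for p in((295,132),(367,163),(276,179))])
go([.503,-.347],.106,.159)"
```

```text
[ 0.50284122 -0.34709872  0.132     ]
[[0.4617, -0.3036, 0.03], [0.552, -0.3269, 0.03], [0.4464, -0.3637, 0.03]]
t 3.45 pos [ 0.5019 -0.3453  0.2498] yaw 0.162 F [-0.   1.   0.8] grip 1.002 0.0 q7 0.93
shift units [-0.0025  0.0013  0.1917] turn units z 0.0035 tilt [-0.0009 -0.0002 -0.    ]
```

Wrist view: float bush at (324,200), tin corner at (295,132), and the fingers straddle the float. All three cameras agree on the float position, so I'm going down.

Request:
move_arm(
  motion=[
    [[-0.0025,0.0013,0.03],[0,0,0],1],
    [[0,0,0.04],[0,0,0],1],
    [[0,0,0.04],[0,0,0],1],
    [[0,0,0.04],[0,0,0],0.4],
    [[0,0,0.03],[0,0,0],0.0],
    [[0,0,0.0117],[0,0,0],-0.2],
    [[0,0,0],[0,0,0],-0.2],
    [[0,0,0],[0,0,0],-0.2],
  ],
  newtons=20,
)

```text
clock: 4.25
position: [0.5035, -0.3477, 0.1075]
ee_rot: [0.648, 0.761, 0.0, 0.001]
ft_force: [0.1, 0.0, 1.1]
grip_width: 0.4
grasp_force: 0.0
```

```bash
python3 - <<'E'
from h import *
import cv2
from workcell import vision
go([.503,-.347],.106,.159)
s=vision.camera("side")["pixels"][:,:,::-1]; w=vision.camera("wrist")["pixels"][:,:,::-1]
a=cv2.resize(s[200:330,260:370],(440,520));b=cv2.resize(w[120:320,250:400],(360,480))
b=cv2.copyMakeBorder(b,0,40,0,0,0)
cv2.imwrite("pics/g1.png",cv2.hconcat([a,b]))
E
```

```text
t 4.25 pos [ 0.5035 -0.3477  0.1075] yaw 0.16 F [0.1 0.  1.1] grip 0.4 0.0 q7 1.01
shift units [ 0.0011 -0.0006  0.0019] turn units z 0.001 tilt [ 0.0012  0.0009 -0.    ]
```

View pics/g1.png

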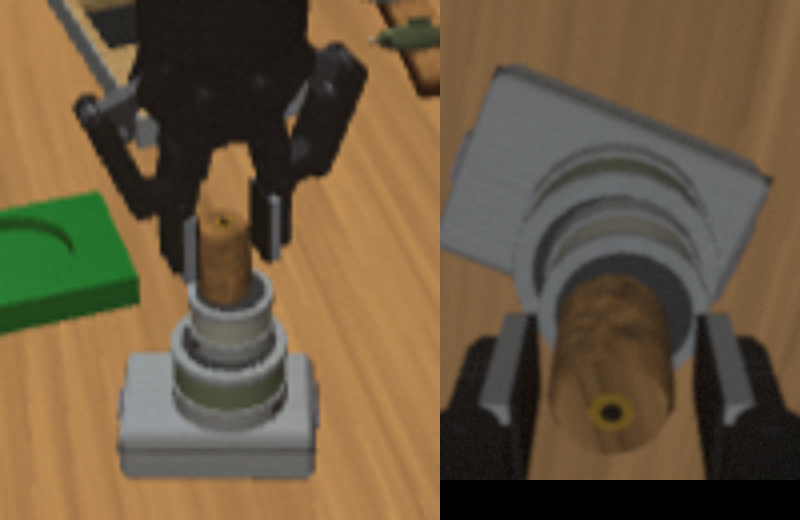

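The fingers straddle the float, whose top is at crop pixel (612,410). The finger midpoint is about 1 mm to its right, so I'll correct that and close.

Request:
move_arm(
  motion=[
    [[0.0008,-0.001,0.002],[0,0,0],-0.2],
    [[0,0,0],[0,0,0],-0.3],
    [[0,0,0],[0,0,0],-0.35],
    [[0,0,0],[0,0,0],-0.4],
    [[0,0,0],[0,0,0],-0.5],
    [[0,0,0],[0,0,0],-0.6],
    [[0,0,0],[0,0,0],-0.6],
    [[0,0,0],[0,0,0],-0.6],
  ],
)

```text
clock: 5.15
position: [0.5025, -0.3468, 0.1051]
ee_rot: [0.649, 0.761, 0.0, 0.0]
ft_force: [-0.3, 1.5, 5.9]
grip_width: 0.293
grasp_force: 19.7
```

Request:
move_arm(
  motion=[
    [[0,0,-0.003],[0,0,0],-0.6],
    [[0,0,-0.01],[0,0,0],-0.6],
    [[0,0,-0.03],[0,0,0],-0.6],
    [[0,0,-0.04],[0,0,0],-0.6],
    [[0,0,-0.03],[0,0,0],-0.6],
  ],
)

```text
clock: 5.65
position: [0.5023, -0.3472, 0.1915]
ee_rot: [0.649, 0.761, -0.0, 0.0]
ft_force: [-0.2, -1.0, 0.1]
grip_width: 0.298
grasp_force: 19.7
```

```bash
python3 - <<'E'
from h import *
import cv2
from workcell import vision
go([.5201,.2501],.19,.159)
t=vision.camera("top")["pixels"][:,:,::-1]; w=vision.camera("wrist")["pixels"][:,:,::-1]
a=cv2.resize(t[200:260,400:460],(400,400));b=cv2.resize(w[120:320,250:400],(300,400))
cv2.imwrite("pics/g2.png",cv2.hconcat([a,b]))
E
```

```text
t 5.65 pos [ 0.5023 -0.3472  0.1915] yaw 0.158 F [-0.2 -1.   0.1] grip 0.298 19.7 q7 0.96
shift units [0.7827 0.1489 0.0016] turn units z -0.001 tilt [0.0006 0.0009 0.    ]
```

View pics/g2.png

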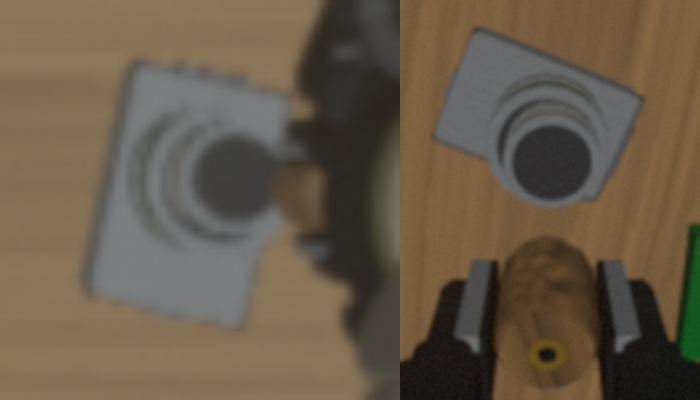

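The float is held upright (brass bush at crop (547,355)). The pile is unmoved, with the small spool's dark top at crop (235,178). I'm carrying it to the float insert.

Request:
move_arm(
  motion=[
    [[0.03,0.006,0],[0,0,0],-0.6],
    [[0.062,0.0118,0],[0,0,0],-0.6],
    [[0.062,0.0118,0],[0,0,0],-0.6],
    [[0.062,0.0118,0],[0,0,0],-0.6],
    [[0.062,0.0118,0],[0,0,0],-0.6],
    [[0.062,0.0118,0],[0,0,0],-0.6],
    [[0.062,0.0118,0],[0,0,0],-0.6],
    [[0.062,0.0118,0],[0,0,0],-0.6],
    [[0.062,0.0118,0],[0,0,0],-0.6],
    [[0.062,0.0118,0],[0,0,0],-0.6],
    [[0.062,0.0118,0],[0,0,0],-0.6],
    [[0.062,0.0118,0],[0,0,0],-0.6],
  ],
)

```text
clock: 6.95
position: [0.518, 0.1985, 0.1894]
ee_rot: [0.649, 0.761, -0.0, -0.0]
ft_force: [0.8, -0.1, 1.1]
grip_width: 0.298
grasp_force: 19.7
```

Request:
move_arm(
  motion=[
    [[0.05,0.0098,0],[0,0,0],-0.6],
    [[0.02,0.0033,0],[0,0,0],-0.6],
    [[0,0,0],[0,0,0],-0.6],
    [[0,0,0],[0,0,0],-0.6],
  ],
)

```text
clock: 7.35
position: [0.5201, 0.2485, 0.1894]
ee_rot: [0.649, 0.761, -0.001, 0.0]
ft_force: [-0.9, -0.6, 0.6]
grip_width: 0.294
grasp_force: 19.7
```

```bash
cat >> h.py <<'E'
def look(n,name,box,k):
    import cv2
    from workcell import vision
    c=vision.camera(name);pickle.dump(c,open(f"{n}.pkl","wb"))
    x0,y0,x1,y1=box
    cv2.imwrite(f"pics/{n}.png",cv2.resize(c["pixels"][y0:y1,x0:x1,::-1],None,fx=k,fy=k,interpolation=cv2.INTER_CUBIC))
    return c
E
python3 - <<'E'
from h import *
go([.5201,.2501],.025,.159)
look("w2","wrist",(220,80,420,330),2.4)
E
```

```text
t 7.35 pos [0.5201 0.2485 0.1894] yaw 0.157 F [-0.9 -0.6  0.6] grip 0.294 19.7 q7 -0.21
shift units [0.0024 0.0005 0.2191] turn units z -0.002 tilt [-0.0006  0.0013 -0.    ]
```

View pics/w2.png

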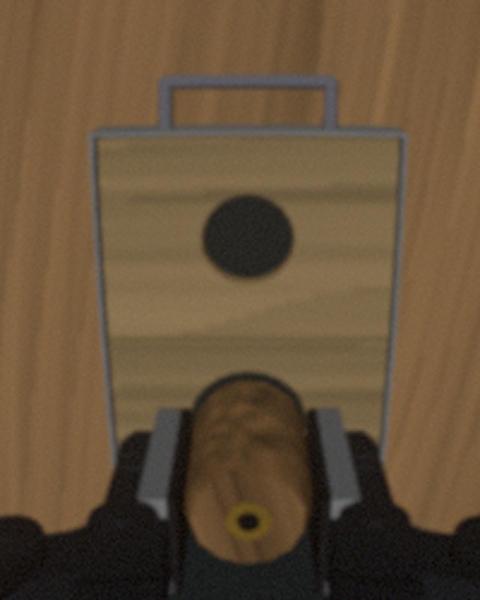

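```bash
python3 -c "
from h import *
c=pickle.load(open('w2.pkl','rb'))
print(wray(c,(248/2.4+220,236/2.4+80),.015))"
```

```text
[0.51974584 0.25121103 0.015     ]
```

The float cut-out is at (248,236) in the wrist crop, which works out to (0.5197, 0.2512) and agrees with the top view.

Request:
move_arm(
  motion=[
    [[0.0026,0.0004,0.03],[0,0,0],-0.6],
    [[0,0,0.05],[0,0,0],-0.6],
    [[0,0,0.05],[0,0,0],-0.6],
    [[0,0,0.045],[0,0,0],-0.6],
    [[0,0,0.02],[0,0,0],-0.6],
    [[0,0,0.01],[0,0,0],-0.6],
    [[0,0,0.004],[0,0,0],-0.6],
    [[0,0,0.004],[0,0,0],-0.6],
    [[0,0,0],[0,0,0],-0.6],
  ],
)

```text
clock: 8.3
position: [0.5205, 0.2523, 0.0308]
ee_rot: [0.649, 0.761, 0.001, 0.0]
ft_force: [-0.0, 0.2, -0.5]
grip_width: 0.294
grasp_force: 19.8
```

```bash
python3 -c "
from h import *
go([.5199,.2506],.025,.159)"
```

```text
t 8.3 pos [0.5205 0.2523 0.0308] yaw 0.159 F [-0.   0.2 -0.5] grip 0.294 19.8 q7 -0.12
shift units [-0.0021 -0.0011  0.0077] turn units z -0.0006 tilt [ 0.0016 -0.0011  0.    ]
```

Request:
move_arm(
  motion=[
    [[-0.002,-0.001,0.003],[0,0,0],-0.6],
    [[0,0,0.002],[0,0,0],-0.6],
    [[0,0,0.001],[0,0,0],-0.6],
    [[0,0,0.001],[0,0,0],-0.6],
    [[0,0,0],[0,0,0],-0.6],
  ],
)

```text
clock: 8.8
position: [0.5195, 0.2505, 0.0251]
ee_rot: [0.649, 0.761, 0.0, -0.0]
ft_force: [-2.1, -0.9, 5.5]
grip_width: 0.297
grasp_force: 20.2
```

Contact at the expected height. I'm releasing slowly and then rising.

Request:
move_arm(
  motion=[
    [[0,0,0],[0,0,0],-0.3],
    [[0,0,0],[0,0,0],-0.2],
    [[0,0,0],[0,0,0],0],
    [[0,0,-0.01],[0,0,0],0],
    [[0,0,-0.04],[0,0,0],0],
    [[0,0,-0.06],[0,0,0],0.5],
    [[0,0,-0.06],[0,0,0],1],
    [[0,0,-0.06],[0,0,0],1],
    [[0,0,0],[0,0,0],1],
  ],
)

```text
clock: 9.7
position: [0.5223, 0.2512, 0.2039]
ee_rot: [0.649, 0.761, 0.005, 0.001]
ft_force: [0.4, -0.1, -0.9]
grip_width: 0.999
grasp_force: 0.0
```

```bash
python3 - <<'E'
from h import *
go([.503,-.347],.2,.159)
look("w3","wrist",(220,80,420,330),2.4)
E
```

```text
t 9.7 pos [0.5223 0.2512 0.2039] yaw 0.158 F [ 0.4 -0.1 -0.9] grip 0.999 0.0 q7 -0.22
shift units [-7.837e-01 -1.509e-01  2.000e-04] turn units z -0.0014 tilt [ 0.0111 -0.0061 -0.    ]
```

View pics/w3.png

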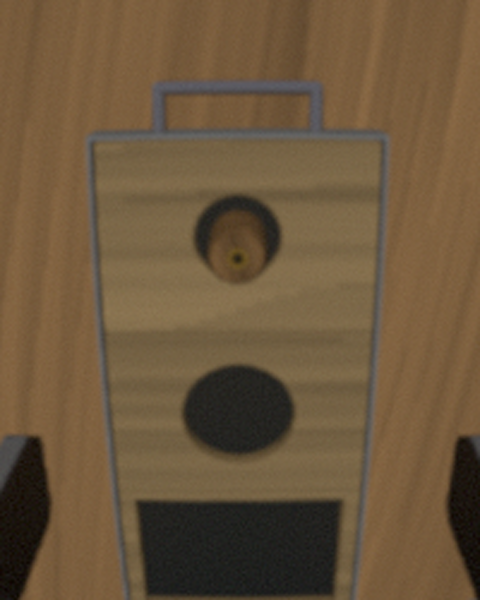

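The float is standing upright in its cut-out (bush at (237,258)). Returning for the small spool.

Request:
move_arm(
  motion=[
    [[-0.03,-0.006,0],[0,0,0],1],
    [[-0.062,-0.0118,0],[0,0,0],1],
    [[-0.062,-0.0118,0],[0,0,0],1],
    [[-0.062,-0.0118,0],[0,0,0],1],
    [[-0.062,-0.0118,0],[0,0,0],1],
    [[-0.062,-0.0118,0],[0,0,0],1],
    [[-0.062,-0.0118,0],[0,0,0],1],
    [[-0.062,-0.0118,0],[0,0,0],1],
    [[-0.062,-0.0118,0],[0,0,0],1],
    [[-0.062,-0.0118,0],[0,0,0],1],
    [[-0.062,-0.0118,0],[0,0,0],1],
    [[-0.062,-0.0118,0],[0,0,0],1],
  ],
)

```text
clock: 10.95
position: [0.5018, -0.2949, 0.196]
ee_rot: [0.649, 0.761, -0.0, -0.001]
ft_force: [0.6, 0.8, 1.2]
grip_width: 1.0
grasp_force: 0.0
```

Request:
move_arm(
  motion=[
    [[-0.05,-0.0098,0],[0,0,0],1],
    [[-0.021,-0.0053,0],[0,0,0],1],
    [[0,0,0],[0,0,0],1],
    [[0,0,0],[0,0,0],1],
  ],
)

```text
clock: 11.35
position: [0.4995, -0.3473, 0.1961]
ee_rot: [0.649, 0.761, -0.0, -0.001]
ft_force: [0.4, 0.3, -0.0]
grip_width: 0.999
grasp_force: 0.0
```

```bash
cat >> h.py <<'E'
def disc(c,guess,z,R,wrist=True,thr=75,win=30):
    """largest dark blob near guess world point; prints world centre at height z"""
    import cv2
    g=cv2.cvtColor(c["pixels"],cv2.COLOR_RGB2GRAY)
    n,l,s,ce=cv2.connectedComponentsWithStats((g<thr).astype(np.uint8))
    f=wray if wrist else ray
    for i in range(1,n):
        if s[i,4]>80:
            X=f(c,ce[i],z)
            if np.hypot(*(X[:2]-guess))<.03: print("blob",ce[i].round(1),s[i].tolist(),X.round(4))
E
python3 - <<'E'
from h import *
go([.503,-.347],.076,.159)
c=look("w4","wrist",(245,110,395,260),3)
for t in(40,55,70):disc(c,[.503,-.347],.092,.015,thr=t)
E
```

```text
t 11.35 pos [ 0.4995 -0.3473  0.1961] yaw 0.157 F [ 0.4  0.3 -0. ] grip 0.999 0.0 q7 0.98
shift units [-0.0005  0.005   0.1602] turn units z -0.0021 tilt [-0.002  -0.0014 -0.    ]
blob [330.7 202.1] [312, 185, 38, 35, 1038] [ 0.5055 -0.3455  0.092 ]
blob [310.  184.4] [304, 172, 21, 30, 114] [ 0.486  -0.3329  0.092 ]
blob [330.5 202.1] [312, 184, 38, 37, 1127] [ 0.5054 -0.3455  0.092 ]
```

View pics/w4.png

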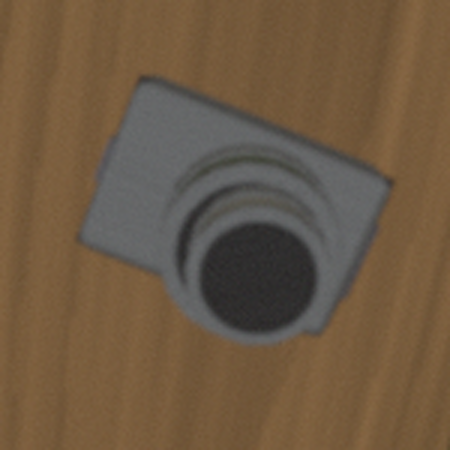

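The wrist crop shows the small spool's dark top at (258,277), so its centre is at (0.5055, -0.3455). The large spool and tin are undisturbed below it.

Request:
move_arm(
  motion=[
    [[0.001,0.0084,0.02],[0,0,0],1],
    [[0,0,0.04],[0,0,0],1],
    [[0,0,0.04],[0,0,0],0.6],
    [[0,0,0.03],[0,0,0],0.4],
    [[0,0,0.015],[0,0,0],0.3],
    [[0,0,0.01],[0,0,0],0.3],
    [[0,0,0],[0,0,0],0.3],
    [[0,0,0],[0,0,0],0.3],
  ],
)

```text
clock: 12.2
position: [0.5071, -0.3458, 0.0817]
ee_rot: [0.649, 0.761, 0.0, 0.001]
ft_force: [-0.1, 0.3, 0.5]
grip_width: 0.649
grasp_force: 0.0
```

```bash
python3 - <<'E'
from h import *
go([.5055,-.3455],.076,.159)
c=look("w5","wrist",(245,110,395,330),3)
disc(c,[.503,-.347],.092,.015,thr=40);disc(c,[.503,-.347],.092,.015,thr=50)
E
```

```text
t 12.2 pos [ 0.5071 -0.3458  0.0817] yaw 0.159 F [-0.1  0.3  0.5] grip 0.649 0.0 q7 1.04
shift units [ 0.0007 -0.002   0.0076] turn units z -0.0002 tilt [ 0.0012  0.0008 -0.    ]
blob [284.2 243. ] [279, 227, 17, 34, 102] [ 0.4856 -0.3292  0.092 ]
blob [319.4 276.8] [288, 251, 64, 53, 2570] [ 0.5052 -0.3454  0.092 ]
```

View pics/w5.png

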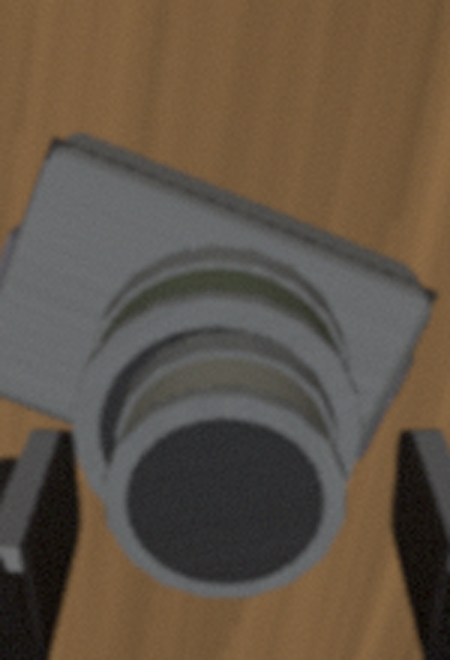

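The spool is centred at about (226,500) and the finger midpoint is 1.8 mm to its right, matching the measured pose. I'll correct, close and lift.

Request:
move_arm(
  motion=[
    [[0.0005,-0.0023,0.003],[0,0,0],0.3],
    [[0,0,0.0045],[0,0,0],0.2],
    [[0,0,0],[0,0,0],0.1],
    [[0,0,0],[0,0,0],0.05],
    [[0,0,0],[0,0,0],0],
    [[0,0,0],[0,0,0],-0.1],
    [[0,0,0],[0,0,0],-0.2],
    [[0,0,0],[0,0,0],-0.2],
  ],
  newtons=30,
)

```text
clock: 13.05
position: [0.5049, -0.3456, 0.0756]
ee_rot: [0.649, 0.761, 0.0, 0.0]
ft_force: [-1.5, 0.7, 5.0]
grip_width: 0.468
grasp_force: 29.9
```

Request:
move_arm(
  motion=[
    [[0,0,-0.002],[0,0,0],-0.2],
    [[0,0,-0.004],[0,0,0],-0.2],
    [[0,0,-0.01],[0,0,0],-0.2],
    [[0,0,-0.03],[0,0,0],-0.2],
    [[0,0,-0.04],[0,0,0],-0.2],
    [[0,0,-0.04],[0,0,0],-0.2],
    [[0,0,-0.02],[0,0,0],-0.2],
    [[0,0,0],[0,0,0],-0.2],
  ],
)

```text
clock: 13.85
position: [0.5056, -0.3462, 0.1868]
ee_rot: [0.649, 0.761, 0.001, 0.002]
ft_force: [-1.0, 0.3, -0.2]
grip_width: 0.47
grasp_force: 30.4
```

```bash
python3 - <<'E'
from h import *
go([.5345,.1610],.16,.159)
c=look("w6","wrist",(235,110,405,330),2.7)
disc(c,[.503,-.347],.064,.02,thr=40);disc(c,[.503,-.347],.064,.02,thr=50)
E
```

```text
t 13.85 pos [ 0.5056 -0.3462  0.1868] yaw 0.159 F [-1.   0.3 -0.2] grip 0.47 30.4 q7 0.98
shift units [0.6618 0.1448 0.0351] turn units z -0.0005 tilt [ 0.0038  0.0021 -0.    ]
blob [320.3 197.6] [297, 175, 48, 45, 1454] [ 0.5037 -0.3482  0.064 ]
```

View pics/w6.png

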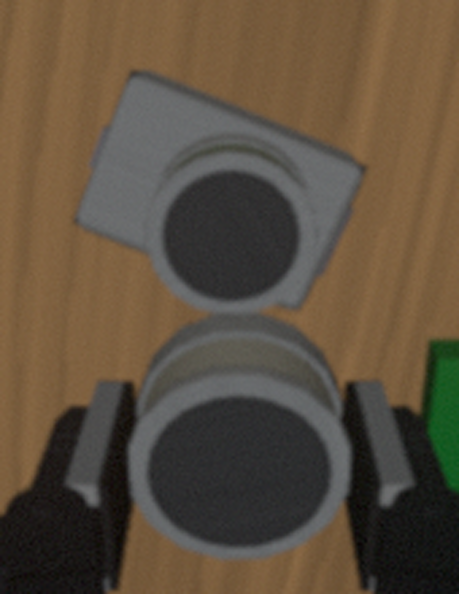

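The small spool is held level. The large spool's top is at crop (231,235), so its centre is at (0.5037, -0.3482). Carrying the small spool to its insert.

Request:
move_arm(
  motion=[
    [[0.03,0.0066,0],[0,0,0],-0.2],
    [[0.06,0.0131,0],[0,0,0],-0.2],
    [[0.06,0.0131,0],[0,0,0],-0.2],
    [[0.06,0.0131,0],[0,0,0],-0.2],
    [[0.06,0.0131,0],[0,0,0],-0.2],
    [[0.06,0.0131,0],[0,0,0],-0.2],
    [[0.06,0.0131,0],[0,0,0],-0.2],
    [[0.06,0.0131,0],[0,0,0],-0.2],
    [[0.06,0.0131,0],[0,0,0],-0.2],
    [[0.06,0.0131,0],[0,0,0],-0.2],
    [[0.06,0.0131,0],[0,0,0],-0.2],
    [[0.03,0.0072,0],[0,0,0],-0.2],
  ],
)

```text
clock: 15.1
position: [0.5322, 0.1654, 0.1828]
ee_rot: [0.647, 0.763, -0.001, -0.001]
ft_force: [-0.4, 0.3, 0.2]
grip_width: 0.47
grasp_force: 30.4
```

Request:
move_arm(
  motion=[
    [[0.0018,0,0.02],[0,0,0],-0.2],
    [[0,0,0.04],[0,0,0],-0.2],
    [[0,0,0.04],[0,0,0],-0.2],
    [[0,0,0.04],[0,0,0],-0.2],
    [[0,0,0.03],[0,0,0],-0.2],
    [[0,0,0.01],[0,0,0],-0.2],
    [[0,0,0],[0,0,0],-0.2],
    [[0,0,0],[0,0,0],-0.2],
  ],
)

```text
clock: 15.9
position: [0.534, 0.1613, 0.0503]
ee_rot: [0.649, 0.761, 0.0, 0.0]
ft_force: [1.3, -0.5, -0.3]
grip_width: 0.47
grasp_force: 30.4
```

```bash
python3 -c "
from h import *
go([.5345,.1610],.0236,.159)"
```

```text
t 15.9 pos [0.534  0.1613 0.0503] yaw 0.158 F [ 1.3 -0.5 -0.3] grip 0.47 30.4 q7 0.07
shift units [-0.0005  0.0006  0.0356] turn units z -0.0013 tilt [ 0.0007  0.0001 -0.    ]
```

Request:
move_arm(
  motion=[
    [[0,0,0.015],[0,0,0],-0.2],
    [[0,0,0.01],[0,0,0],-0.2],
    [[0,0,0.004],[0,0,0],-0.2],
    [[0,0,0.003],[0,0,0],-0.2],
    [[0,0,0.002],[0,0,0],-0.2],
    [[0,0,0.001],[0,0,0],-0.2],
    [[0,0,0],[0,0,0],-0.2],
    [[0,0,0],[0,0,0],-0.2],
  ],
)

```text
clock: 16.7
position: [0.5337, 0.1618, 0.0237]
ee_rot: [0.649, 0.761, 0.0, 0.0]
ft_force: [-0.0, 0.2, 0.6]
grip_width: 0.467
grasp_force: 30.4
```

Request:
move_arm(
  motion=[
    [[0,0,0.0008],[0,0,0],-0.2],
    [[0,0,0],[0,0,0],-0.2],
    [[0,0,0],[0,0,0],-0.2],
  ],
)

```text
clock: 17.0
position: [0.5338, 0.1618, 0.0236]
ee_rot: [0.649, 0.761, 0.0, -0.0]
ft_force: [-3.1, -0.8, 6.7]
grip_width: 0.472
grasp_force: 30.9
```

Contact at 6.7 N. Releasing and going back for the large spool.

Request:
move_arm(
  motion=[
    [[0,0,0],[0,0,0],0.05],
    [[0,0,0],[0,0,0],0.15],
    [[0,0,0],[0,0,0],0.3],
    [[0,0,-0.01],[0,0,0],0.4],
    [[0,0,-0.04],[0,0,0],0.5],
    [[0,0,-0.05],[0,0,0],0.7],
    [[0,0,-0.05],[0,0,0],1],
    [[0,0,-0.05],[0,0,0],1],
    [[0,0,-0.02],[0,0,0],1],
    [[0,0,0],[0,0,0],1],
  ],
)

```text
clock: 18.0
position: [0.5347, 0.1621, 0.1904]
ee_rot: [0.649, 0.761, 0.002, 0.0]
ft_force: [0.4, -0.9, 0.2]
grip_width: 0.999
grasp_force: 0.0
```

```bash
python3 - <<'E'
from h import *
go([.5037,-.3482],.18,.159)
c=look("w7","wrist",(220,80,420,330),2.4)
disc(c,[.5345,.161],.04,.02,thr=45)
E
```

```text
t 18.0 pos [0.5347 0.1621 0.1904] yaw 0.159 F [ 0.4 -0.9  0.2] grip 0.999 0.0 q7 -0.04
shift units [-0.6653 -0.1483  0.012 ] turn units z -0.0005 tilt [ 0.0046 -0.0024  0.    ]
blob [320.  169.8] [296, 158, 51, 35, 336] [0.5294 0.1796 0.04  ]
```

Request:
move_arm(
  motion=[
    [[-0.03,-0.0066,0],[0,0,0],1],
    [[-0.06,-0.0134,0],[0,0,0],1],
    [[-0.06,-0.0134,0],[0,0,0],1],
    [[-0.06,-0.0134,0],[0,0,0],1],
    [[-0.06,-0.0134,0],[0,0,0],1],
    [[-0.06,-0.0134,0],[0,0,0],1],
    [[-0.06,-0.0134,0],[0,0,0],1],
    [[-0.06,-0.0134,0],[0,0,0],1],
    [[-0.06,-0.0134,0],[0,0,0],1],
    [[-0.06,-0.0134,0],[0,0,0],1],
    [[-0.06,-0.0134,0],[0,0,0],1],
    [[-0.035,-0.0078,0],[0,0,0],1],
  ],
)

```text
clock: 19.25
position: [0.5002, -0.3518, 0.1861]
ee_rot: [0.65, 0.76, -0.001, -0.001]
ft_force: [0.1, 1.0, 0.0]
grip_width: 1.001
grasp_force: 0.0
```

Request:
move_arm(
  motion=[
    [[0,0,0.02],[0,0,0],1],
    [[0,0,0.04],[0,0,0],1],
    [[0,0,0.04],[0,0,0],1],
    [[0,0,0],[0,0,0],1],
    [[0,0,0],[0,0,0],1],
  ],
)

```text
clock: 19.75
position: [0.5021, -0.3476, 0.1123]
ee_rot: [0.649, 0.761, -0.0, -0.001]
ft_force: [0.9, -0.3, 0.2]
grip_width: 1.0
grasp_force: 0.0
```

```bash
python3 - <<'E'
from h import *
go([.5037,-.3482],.042,.159)
c=look("w8","wrist",(220,80,420,330),2.4)
for t in(40,48): disc(c,[.5037,-.348],.064,.02,thr=t)
E
```

```text
t 19.75 pos [ 0.5021 -0.3476  0.1123] yaw 0.159 F [ 0.9 -0.3  0.2] grip 1.0 0.0 q7 1.04
shift units [-0.0012  0.0022  0.0938] turn units z -0.0001 tilt [-0.0024 -0.0014 -0.    ]
blob [326.  231.9] [293, 202, 66, 59, 2455] [ 0.5042 -0.3485  0.064 ]
```

Request:
move_arm(
  motion=[
    [[-0.0012,0.0025,0.03],[0,0,0],1],
    [[0,0,0.03],[0,0,0],0.8],
    [[0,0,0.02],[0,0,0],0.7],
    [[0,0,0.009],[0,0,0],0.7],
    [[0,0,0],[0,0,0],0.7],
    [[0,0,0],[0,0,0],0.7],
  ],
  newtons=35,
)

```text
clock: 20.4
position: [0.5049, -0.3494, 0.0472]
ee_rot: [0.649, 0.761, 0.0, 0.001]
ft_force: [0.5, 0.3, 0.1]
grip_width: 0.848
grasp_force: 0.0
```

```bash
python3 -c "
from h import *
go([.504,-.3483],.042,.159)
c=look('w9','wrist',(220,80,420,330),2.4)
for t in (40,48): disc(c,[.504,-.348],.064,.02,thr=t)"
```

```text
t 20.4 pos [ 0.5049 -0.3494  0.0472] yaw 0.159 F [0.5 0.3 0.1] grip 0.848 0.0 q7 1.08
shift units [ 0.0016 -0.001   0.0069] turn units z -0.0006 tilt [0.0012 0.001  0.    ]
blob [321.1 281.3] [275, 243, 93, 76, 5038] [ 0.5037 -0.3473  0.064 ]
```

Request:
move_arm(
  motion=[
    [[0.002,-0.0012,0.003],[0,0,0],0.7],
    [[0,0,0.0038],[0,0,0],0.6],
    [[0,0,0],[0,0,0],0.5],
    [[0,0,0],[0,0,0],0.42],
    [[0,0,0],[0,0,0],0.36],
    [[0,0,0],[0,0,0],0.3],
    [[0,0,0],[0,0,0],0.2],
    [[0,0,0],[0,0,0],0.2],
    [[0,0,0],[0,0,0],0.2],
  ],
)

```text
clock: 21.35
position: [0.5035, -0.3476, 0.0415]
ee_rot: [0.649, 0.761, 0.0, 0.0]
ft_force: [-0.9, 1.4, 5.6]
grip_width: 0.658
grasp_force: 36.1
```

Request:
move_arm(
  motion=[
    [[0,0,-0.002],[0,0,0],0.2],
    [[0,0,-0.004],[0,0,0],0.2],
    [[0,0,-0.01],[0,0,0],0.2],
    [[0,0,-0.03],[0,0,0],0.2],
    [[0,0,-0.04],[0,0,0],0.2],
    [[0,0,-0.04],[0,0,0],0.2],
    [[0,0,-0.03],[0,0,0],0.2],
    [[0,0,-0.015],[0,0,0],0.2],
    [[0,0,0],[0,0,0],0.2],
  ],
)

```text
clock: 22.25
position: [0.5039, -0.348, 0.1707]
ee_rot: [0.649, 0.761, 0.0, 0.001]
ft_force: [-0.0, -1.1, -2.2]
grip_width: 0.659
grasp_force: 37.5
```

```bash
python3 -c "
from h import *
go([.5633,-.0182],.16,.159)
look('w10','wrist',(220,80,420,330),2.4)"
```

```text
t 22.25 pos [ 0.5039 -0.348   0.1707] yaw 0.159 F [-0.  -1.1 -2.2] grip 0.659 37.5 q7 1.0
shift units [0.4218 0.1477 0.0141] turn units z -0.0004 tilt [0.0027 0.0014 0.    ]
```

View pics/w10.png

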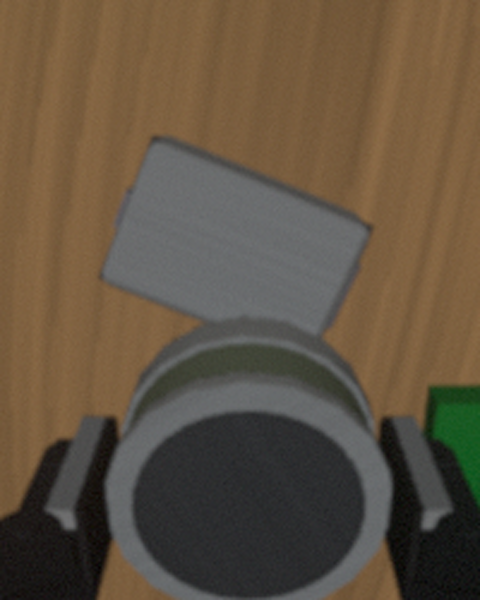

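The large spool is held level and the tin is unmoved, with corners at crop (156,138), (371,228), (103,277) and (322,332). Moving to the large insert.

Request:
move_arm(
  motion=[
    [[0.025,0.009,0],[0,0,0],0.2],
    [[0.055,0.019,0],[0,0,0],0.2],
    [[0.055,0.019,0],[0,0,0],0.2],
    [[0.055,0.019,0],[0,0,0],0.2],
    [[0.055,0.019,0],[0,0,0],0.2],
    [[0.055,0.019,0],[0,0,0],0.2],
    [[0.055,0.019,0],[0,0,0],0.2],
    [[0.045,0.0167,0],[0,0,0],0.2],
    [[0.0218,0.008,0],[0,0,0],0.2],
    [[0,0,0],[0,0,0],0.2],
    [[0,0,0],[0,0,0],0.2],
  ],
)

```text
clock: 23.4
position: [0.5622, -0.0188, 0.1686]
ee_rot: [0.649, 0.761, -0.001, -0.0]
ft_force: [-0.3, -0.7, -1.2]
grip_width: 0.659
grasp_force: 37.5
```

Request:
move_arm(
  motion=[
    [[0,0,0.02],[0,0,0],0.2],
    [[0,0,0.04],[0,0,0],0.2],
    [[0,0,0.04],[0,0,0],0.2],
    [[0,0,0.03],[0,0,0],0.2],
    [[0,0,0.02],[0,0,0],0.2],
    [[0,0,0],[0,0,0],0.2],
    [[0,0,0],[0,0,0],0.2],
  ],
)

```text
clock: 24.1
position: [0.5629, -0.0186, 0.0572]
ee_rot: [0.649, 0.761, -0.0, 0.0]
ft_force: [0.1, 0.6, -1.0]
grip_width: 0.655
grasp_force: 37.6
```

```bash
python3 -c "
from h import *
go([.5633,-.0182],.0235,.159)"
```

```text
t 24.1 pos [ 0.5629 -0.0186  0.0572] yaw 0.157 F [ 0.1  0.6 -1. ] grip 0.655 37.6 q7 0.46
shift units [0.0005 0.0006 0.0449] turn units z -0.0021 tilt [ 0.0003  0.0005 -0.    ]
```

Request:
move_arm(
  motion=[
    [[0.0005,0.0006,0.02],[0,0,0],0.2],
    [[0,0,0.013],[0,0,0],0.2],
    [[0,0,0.005],[0,0,0],0.2],
    [[0,0,0.003],[0,0,0],0.2],
    [[0,0,0.002],[0,0,0],0.2],
    [[0,0,0.001],[0,0,0],0.2],
    [[0,0,0],[0,0,0],0.2],
    [[0,0,0],[0,0,0],0.2],
  ],
)

```text
clock: 24.9
position: [0.5633, -0.0172, 0.024]
ee_rot: [0.649, 0.761, 0.0, 0.0]
ft_force: [-0.3, 0.1, -0.9]
grip_width: 0.659
grasp_force: 37.6
```

Request:
move_arm(
  motion=[
    [[0,0,0.0007],[0,0,0],0.2],
    [[0,0,0.0006],[0,0,0],0.2],
    [[0,0,0],[0,0,0],0.2],
    [[0,0,0],[0,0,0],0.2],
  ],
)

```text
clock: 25.3
position: [0.5633, -0.0172, 0.0235]
ee_rot: [0.649, 0.761, 0.0, -0.0]
ft_force: [-4.2, 0.6, 6.6]
grip_width: 0.657
grasp_force: 38.2
```

Contact. Releasing and rising.

Request:
move_arm(
  motion=[
    [[0,0,0],[0,0,0],0.42],
    [[0,0,0],[0,0,0],0.5],
    [[0,0,0],[0,0,0],0.65],
    [[0,0,-0.01],[0,0,0],0.7],
    [[0,0,-0.04],[0,0,0],0.7],
    [[0,0,-0.05],[0,0,0],0.8],
    [[0,0,-0.05],[0,0,0],1],
    [[0,0,-0.03],[0,0,0],1],
    [[0,0,0],[0,0,0],1],
    [[0,0,0],[0,0,0],1],
  ],
)

```text
clock: 26.3
position: [0.5632, -0.0171, 0.1581]
ee_rot: [0.649, 0.761, 0.0, 0.0]
ft_force: [0.2, 0.3, -0.5]
grip_width: 1.003
grasp_force: 0.0
```

```bash
python3 -c "
from h import *
go([.4997,-.3458],.16,1.336)"
```

```text
t 26.3 pos [ 0.5632 -0.0171  0.1581] yaw 0.159 F [ 0.2  0.3 -0.5] grip 1.003 0.0 q7 0.37
shift units [-0.4194 -0.1529 -0.0029] turn units z -1.4988 tilt [ 0.001  -0.0008  0.    ]
```

Request:
move_arm(
  motion=[
    [[-0.0524,-0.0191,0],[0,0,0],1],
    [[-0.0524,-0.0191,0],[0,0,0],1],
    [[-0.0524,-0.0191,0],[0,0,0],1],
    [[-0.0524,-0.0191,0],[0,0,0],1],
    [[-0.0524,-0.0191,0],[0,0,0],1],
    [[-0.0524,-0.0191,0],[0,0,0],1],
    [[-0.0524,-0.0191,0],[0,0,0],1],
    [[-0.0524,-0.0191,0],[0,0,0],1],
  ],
)

```text
clock: 27.1
position: [0.4986, -0.3469, 0.1564]
ee_rot: [0.649, 0.761, -0.0, -0.001]
ft_force: [0.8, 0.4, 0.5]
grip_width: 1.0
grasp_force: 0.0
```

Request:
move_arm(
  motion=[
    [[0,0,0],[0,0,-0.15],1],
    [[0,0,0],[0,0,-0.15],1],
    [[0,0,0],[0,0,-0.15],1],
    [[0,0,0],[0,0,-0.15],1],
    [[0,0,0],[0,0,-0.15],1],
    [[0,0,0],[0,0,-0.15],1],
    [[0,0,0],[0,0,-0.15],1],
    [[0,0,0],[0,0,-0.15],1],
    [[0,0,0],[0,0,-0.15],1],
    [[0,0,0],[0,0,-0.149],1],
    [[0,0,0],[0,0,0],1],
    [[0,0,0],[0,0,0],1],
  ],
)

```text
clock: 28.3
position: [0.4992, -0.3456, 0.1569]
ee_rot: [0.119, 0.993, 0.0, -0.001]
ft_force: [1.0, -0.7, -0.3]
grip_width: 1.002
grasp_force: 0.0
```

```bash
python3 - <<'E'
from h import *
import cv2
go([.4997,-.3458],.012,1.336)
c=look("w11","wrist",(200,60,440,300),2)
hsv=cv2.cvtColor(c["pixels"],cv2.COLOR_RGB2HSV);v=c["pixels"].max(2)
m=((hsv[:,:,1]<50)&(v>60)).astype(np.uint8)
m=cv2.morphologyEx(m,cv2.MORPH_OPEN,np.ones((5,5)))
n,l,s,ce=cv2.connectedComponentsWithStats(m)
for i in range(1,n):
    if s[i,4]>300:
        X=wray(c,ce[i],.03)
        if np.hypot(*(X[:2]-[.5,-.346]))<.04:
            cn=max(cv2.findContours((l==i).astype(np.uint8),cv2.RETR_EXTERNAL,cv2.CHAIN_APPROX_NONE)[0],key=cv2.contourArea)[:,0]
            W=np.array([wray(c,p,.03)[:2] for p in cn])*1000
            print(s[i],X,cv2.minAreaRect(W.astype(np.float32)))
E
```

```text
t 28.3 pos [ 0.4992 -0.3456  0.1569] yaw 1.332 F [ 1.  -0.7 -0.3] grip 1.002 0.0 q7 2.08
shift units [-1.000e-03 -1.000e-04  1.932e-01] turn units z -0.0048 tilt [ 0.0006 -0.0019 -0.    ]
[ 286  137   70  102 6776] [ 0.49290886 -0.34464528  0.03      ] ((495.7116394042969, -345.4123840332031), (61.96070098876953, 96.73561096191406), 76.42073822021484)
```

View pics/w11.png

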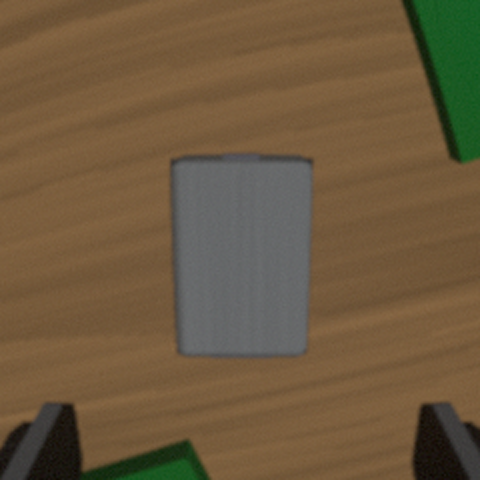

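The tin lies alone, top face from (173,160) to (309,353) in the crop and square to the fingers, with measured angle 76.4° = 1.334 rad. That was my last allowed picture, so from here I'll check with image code and force.

Request:
move_arm(
  motion=[
    [[-0.001,0,0.03],[0,0,0],1],
    [[0,0,0.04],[0,0,0],1],
    [[0,0,0.04],[0,0,0],1],
    [[0,0,0.04],[0,0,0],1],
    [[0,0,0.02],[0,0,0],0.9],
    [[0,0,0.012],[0,0,0],0.8],
    [[0,0,0],[0,0,0],0.8],
    [[0,0,0],[0,0,0],0.8],
  ],
  newtons=40,
)

```text
clock: 29.15
position: [0.501, -0.3465, 0.0224]
ee_rot: [0.117, 0.993, -0.0, 0.001]
ft_force: [0.1, 0.1, 1.0]
grip_width: 0.9
grasp_force: 0.0
```

```bash
python3 -c "
from h import *
go([.4997,-.3458],.012,1.334)
c=look('w12','wrist',(200,60,440,300),2)
g=c['pixels'].astype(int)
for r in (200,230,260,280): print(r,[g[r,x].tolist() for x in range(240,400,0+8)][::1] if 0 else (np.where(g[r,230:410].max(1)-g[r,230:410].min(1)<18)[0]+230)[[0,-1]])"
```

```text
t 29.15 pos [ 0.501  -0.3465  0.0224] yaw 1.335 F [0.1 0.1 1. ] grip 0.9 0.0 q7 2.16
shift units [0.0019 0.0005 0.0139] turn units z 0.0018 tilt [-0.0005  0.0018  0.    ]
200 [254 384]
230 [257 382]
260 [232 409]
280 [230 409]
```

Request:
move_arm(
  motion=[
    [[0.001,0.0005,0.006],[0,0,0],0.8],
    [[0,0,0.005],[0,0,0],0.8],
    [[0,0,0.0025],[0,0,0],0.7],
    [[0,0,0],[0,0,0],0.6],
    [[0,0,0],[0,0,0],0.55],
    [[0,0,0],[0,0,0],0.5],
    [[0,0,0],[0,0,0],0.4],
    [[0,0,0],[0,0,0],0.3],
    [[0,0,0],[0,0,0],0.3],
    [[0,0,0],[0,0,0],0.3],
  ],
)

```text
clock: 30.2
position: [0.4998, -0.3459, 0.0118]
ee_rot: [0.117, 0.993, -0.0, 0.0]
ft_force: [-1.4, -0.1, 5.2]
grip_width: 0.738
grasp_force: 44.3
```

Request:
move_arm(
  motion=[
    [[0,0,-0.002],[0,0,0],0.3],
    [[0,0,-0.004],[0,0,0],0.3],
    [[0,0,-0.01],[0,0,0],0.3],
    [[0,0,-0.03],[0,0,0],0.3],
    [[0,0,-0.04],[0,0,0],0.3],
    [[0,0,-0.04],[0,0,0],0.3],
    [[0,0,-0.03],[0,0,0],0.3],
    [[0,0,-0.015],[0,0,0],0.3],
    [[0,0,0],[0,0,0],0.3],
    [[0,0,0],[0,0,0],0.3],
  ],
)

```text
clock: 31.2
position: [0.4995, -0.345, 0.1385]
ee_rot: [0.117, 0.993, 0.0, -0.0]
ft_force: [-0.0, -0.3, -2.2]
grip_width: 0.736
grasp_force: 44.5
```

```bash
python3 -c "
from h import *
go([.5488,.0715],.14,1.73)"
```

```text
t 31.2 pos [ 0.4995 -0.345   0.1385] yaw 1.336 F [-0.  -0.3 -2.2] grip 0.736 44.5 q7 2.09
shift units [ 0.0651  0.5554 -0.0016] turn units z -0.5014 tilt [ 0.0007 -0.0013  0.    ]
```

Request:
move_arm(
  motion=[
    [[0.0035,0.03,0],[0,0,0],0.3],
    [[0.0065,0.0555,0],[0,0,0],0.3],
    [[0.0065,0.0555,0],[0,0,0],0.3],
    [[0.0065,0.0555,0],[0,0,0],0.3],
    [[0.0065,0.0555,0],[0,0,0],0.3],
    [[0.0065,0.0555,0],[0,0,0],0.3],
    [[0.0065,0.0555,0],[0,0,0],0.3],
    [[0.0065,0.0555,0],[0,0,0],0.3],
    [[0.0065,0.0555,0],[0,0,0],0.3],
    [[0.0065,0.0555,0],[0,0,0],0.3],
    [[0.003,0.0259,0],[0,0,0],0.3],
  ],
)

```text
clock: 32.3
position: [0.5483, 0.0758, 0.1378]
ee_rot: [0.115, 0.993, 0.0, -0.001]
ft_force: [0.2, -0.6, -0.8]
grip_width: 0.737
grasp_force: 44.6
```

Request:
move_arm(
  motion=[
    [[0,0,0],[0,0,-0.08],0.3],
    [[0,0,0],[0,0,-0.12],0.3],
    [[0,0,0],[0,0,-0.12],0.3],
    [[0,0,0],[0,0,-0.12],0.3],
    [[0,0,0],[0,0,-0.0614],0.3],
    [[0,0,0],[0,0,0],0.3],
    [[0,0,0],[0,0,0],0.3],
  ],
)

```text
clock: 33.0
position: [0.5487, 0.0709, 0.1385]
ee_rot: [-0.079, 0.997, -0.0, -0.001]
ft_force: [-0.3, 0.3, -0.6]
grip_width: 0.735
grasp_force: 44.6
```

```bash
python3 - <<'E'
from h import *
import cv2
go([.5488,.0715],.04,1.73)
c=look("s13","side",(0,0,640,400),1)
# held tin orientation as seen by the wrist camera
c=look("w13","wrist",(200,60,440,300),2)
hsv=cv2.cvtColor(c["pixels"],cv2.COLOR_RGB2HSV);v=c["pixels"].max(2)
m=((hsv[:,:,1]<50)&(v>60)).astype(np.uint8)
m=cv2.morphologyEx(m,cv2.MORPH_OPEN,np.ones((5,5)))
n,l,s,ce=cv2.connectedComponentsWithStats(m)
print([s[i].tolist() for i in range(1,n) if s[i,4]>400])
E
```

```text
t 33.0 pos [0.5487 0.0709 0.1385] yaw 1.728 F [-0.3  0.3 -0.6] grip 0.735 44.6 q7 1.63
shift units [-0.0005  0.0007  0.1313] turn units z -0.0023 tilt [-0.0002 -0.0022  0.    ]
[[156, 156, 19, 67, 409], [184, 165, 211, 187, 23128], [403, 173, 47, 44, 687], [22, 242, 73, 69, 2291]]
```

Request:
move_arm(
  motion=[
    [[-0.0005,0.0007,0.02],[0,0,0],0.3],
    [[0,0,0.035],[0,0,0],0.3],
    [[0,0,0.035],[0,0,0],0.3],
    [[0,0,0.025],[0,0,0],0.3],
    [[0,0,0.012],[0,0,0],0.3],
    [[0,0,0],[0,0,0],0.3],
    [[0,0,0],[0,0,0],0.3],
  ],
)

```text
clock: 33.8
position: [0.5499, 0.0716, 0.0446]
ee_rot: [-0.079, 0.997, 0.0, 0.0]
ft_force: [0.5, 0.4, -1.2]
grip_width: 0.733
grasp_force: 44.5
```

```bash
python3 -c "
from h import *
go([.5488,.0715],.024,1.73)"
```

```text
t 33.8 pos [0.5499 0.0716 0.0446] yaw 1.73 F [ 0.5  0.4 -1.2] grip 0.733 44.5 q7 1.68
shift units [0.0015 0.0001 0.0275] turn units z -0.0006 tilt [0.     0.0008 0.    ]
```

Request:
move_arm(
  motion=[
    [[0.0012,0,0.012],[0,0,0],0.3],
    [[0,0,0.007],[0,0,0],0.3],
    [[0,0,0.003],[0,0,0],0.3],
    [[0,0,0.002],[0,0,0],0.3],
    [[0,0,0.0015],[0,0,0],0.3],
    [[0,0,0],[0,0,0],0.3],
    [[0,0,0],[0,0,0],0.3],
  ],
)

```text
clock: 34.5
position: [0.5488, 0.0714, 0.0253]
ee_rot: [-0.079, 0.997, 0.0, 0.0]
ft_force: [-0.1, 0.3, -2.3]
grip_width: 0.734
grasp_force: 44.6
```

Request:
move_arm(
  motion=[
    [[0,0,0.001],[0,0,0],0.3],
    [[0,0,0.0007],[0,0,0],0.3],
    [[0,0,0],[0,0,0],0.3],
    [[0,0,0],[0,0,0],0.3],
  ],
)

```text
clock: 34.9
position: [0.5487, 0.0714, 0.0238]
ee_rot: [-0.079, 0.997, 0.0, -0.0]
ft_force: [-0.1, 0.6, -1.7]
grip_width: 0.739
grasp_force: 44.6
```

Request:
move_arm(
  motion=[
    [[0,0,0.0007],[0,0,0],0.3],
    [[0,0,0],[0,0,0],0.3],
    [[0,0,0],[0,0,0],0.3],
  ],
)

```text
clock: 35.2
position: [0.5487, 0.0715, 0.0238]
ee_rot: [-0.079, 0.997, 0.0, -0.0]
ft_force: [-2.6, -0.4, 5.8]
grip_width: 0.734
grasp_force: 45.3
```

Contact. Releasing with a small opening, because the neighbouring spools are close, then rising clear.

Request:
move_arm(
  motion=[
    [[0,0,0],[0,0,0],0.58],
    [[0,0,0],[0,0,0],0.65],
    [[0,0,0],[0,0,0],0.7],
    [[0,0,-0.005],[0,0,0],0.7],
    [[0,0,-0.02],[0,0,0],0.7],
    [[0,0,-0.04],[0,0,0],0.7],
    [[0,0,-0.05],[0,0,0],0.7],
    [[0,0,-0.05],[0,0,0],0.7],
    [[0,0,-0.05],[0,0,0],0.7],
    [[0,0,-0.05],[0,0,0],0.7],
    [[0,0,-0.02],[0,0,0],0.7],
    [[0,0,0],[0,0,0],0.7],
  ],
)

```text
clock: 36.4
position: [0.5499, 0.0713, 0.2409]
ee_rot: [-0.079, 0.997, 0.001, 0.003]
ft_force: [0.7, -0.2, -0.5]
grip_width: 0.85
grasp_force: 0.0
```

Request:
move_arm(
  motion=[
    [[0.05,0,0],[0,0,0],0.7],
    [[0.05,0,0],[0,0,0],0.7],
    [[0,0,0],[0,0,0],0.7],
    [[0,0,0],[0,0,0],0.7],
  ],
)

```text
clock: 36.8
position: [0.4741, 0.0596, 0.2371]
ee_rot: [-0.08, 0.997, 0.001, 0.0]
ft_force: [-0.0, -0.3, 0.2]
grip_width: 0.85
grasp_force: 0.0
```

```bash
python3 - <<'E'
from h import *
import cv2
go([.5488,.0715],.2,1.73)
c=look("s14","side",(0,0,640,400),1)
# compare with predicted outlines: non-wood (low saturation) pixels within each expected silhouette
hsv=cv2.cvtColor(c["pixels"],cv2.COLOR_RGB2HSV)
u=np.linspace(0,2*np.pi,40)
ex=np.array([np.cos(.159),np.sin(.159)]);ey=np.array([-ex[1],ex[0]])
items={"float":((.5201,.2506),.013,.052),"small":((.534,.1617),.021,.040),"large":((.5633,-.0175),.029,.046)}
for n,(p,r,h) in items.items():
    for z in(h,.016):
        P=np.c_[p[0]+.7*r*np.cos(u),p[1]+.7*r*np.sin(u),np.full(40,z)]
        m=np.zeros(hsv.shape[:2],np.uint8);cv2.fillPoly(m,[proj(c,P).astype(np.int32)],1)
        print(n,z,proj(c,[[*p,z]]).round(0)[0],"HSV",cv2.mean(hsv,m)[:3],"before",cv2.mean(cv2.cvtColor(pickle.load(open('d0.pkl','rb'))['side']['pixels'],cv2.COLOR_RGB2HSV),m)[:3])
sz=[(-.048,-.032),(.048,-.032),(.048,.032),(-.048,.032)]
P=np.array([[*(np.array([.5488,.0715])+a*ex+b*ey),.042] for a,b in sz])
q=proj(c,P);print("tin predicted",q.round(1).tolist())
g=((hsv[:,:,1]<60)&(hsv[:,:,2]>90)).astype(np.uint8)
g[:, :]=cv2.morphologyEx(g,cv2.MORPH_OPEN,np.ones((3,3)))
n,l,s,ce=cv2.connectedComponentsWithStats(g)
print([(s[i].tolist(),ce[i].round(1).tolist()) for i in range(1,n) if s[i,4]>60 and 240<ce[i][0]<360 and 150<ce[i][1]<260])
a=hsv[178:236:3,255:345:4];print("\n".join("".join("#" if p[1]<45 and p[2]>90 else("." if p[2]>90 else "o") for p in r) for r in a))
E
```

```text
t 36.8 pos [0.4741 0.0596 0.2371] yaw 1.73 F [-0.  -0.3  0.2] grip 0.85 0.0 q7 1.51
shift units [-0.1008 -0.0002  0.0496] turn units z 0.0 tilt [0.0013 0.0006 0.    ]
float 0.052 [283. 171.] HSV (16.0, 153.88888888888889, 135.22222222222223) before (13.944444444444443, 114.22222222222221, 145.38888888888889)
float 0.016 [283. 181.] HSV (15.9375, 143.0625, 111.4375) before (25.125, 74.5, 76.625)
small 0.04 [291. 185.] HSV (13.928571428571427, 27.88095238095238, 72.83333333333333) before (18.19047619047619, 122.09523809523809, 156.59523809523807)
small 0.016 [291. 192.] HSV (24.26829268292683, 30.121951219512198, 105.70731707317074) before (16.317073170731707, 45.4390243902439, 44.5609756097561)
large 0.046 [312. 209.] HSV (13.158415841584159, 22.84158415841584, 62.98019801980198) before (18.18811881188119, 100.84158415841584, 116.48514851485149)
large 0.016 [312. 218.] HSV (35.213592233009706, 42.728155339805824, 82.01941747572815) before (18.776699029126213, 40.631067961165044, 40.592233009708735)
tin predicted [[288.7, 204.4], [319.8, 198.4], [311.9, 189.6], [282.1, 195.1]]
[([284, 188, 34, 18, 401], [298.8, 196.9])]
......o............oooo
..#...o................
..o.....ooo............
...#....#o#...#........
...o...o##oo...........
....#...#######........
....o..#########.......
.....#.o########.......
.....o.o#######oo......
......#oo#ooo#ooo.#....
......o.o##o#oooo......
......o#o...#oooo......
.......o....o###o...#..
.......o...ooooooo.....
........o...o#ooo....o.
........o........##ooo.
.........o....#o#oo##o.
.........o.#oooo###....
..........#oo##o.......
..........oo...........
```

Each item shows in the side view where predicted. The tin's top covers columns 284–318 and rows 188–206, as expected for level and seated, and the gripper is clear. Handing in.

```bash
python3 -c "
from workcell import order
print(order.hand_in())"
```

```text
the job is handed in; nothing more can be done
None
```

I handed the job in at about 37 s of robot time: cork float, small spool, large spool and hook tin were taken off in that order, each set down in its own cut-out and released; the float was checked in a picture, the two spools and the tin only by contact force and image measurements, as my picture limit was used up.

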